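Slide a clamp plate along the jig rail into the corner pocket

ROBOT

A 6-joint arm with a two-finger parallel gripper is mounted at the origin on the work surface. World frame = base frame: x ahead of the robot, y to its left, z up, the work surface at z = 0. Lengths are in m, angles in rad, forces in N, time in s.
With the tool pointing down it reaches from about 0.35 to 0.975 m from the base axis. Payload 4.9 kg.
Tool frame: the origin (TCP) lies between the finger pads; the fingertips stand r.tip_extent ahead of it and the grasp point (between the pads) lies 5 mm behind it (r.tip_extent is the distance from the TCP to the fingertips, in m); z points along the fingers, x is the direction in which the jaws open and shut, and the axes are right-handed (so a half turn about z gives the same grasp; the last joint's range is limited). The gripper opens to 85 mm and grips with 20 to 120 N. Pads are 22 mm wide; open, the fingers measure 114 mm over their backs; the gripper's body (76 mm by 85 mm) begins 54 mm behind the grasp point. The pads swing forward as they close: fully open they stand 13 mm farther back than shut.
Start: joints at [-1.245, 0.053, 1.613, -0, 1.476, -0.119], TCP at [0.269, -0.564, 0.208] pointing down, gripper open.
Joint ranges: [-3.01, 3.01], [-1.01, 2.22], [0.06, 2.58], [-1.02, 4.17], [0.09, 2.62], [-3.14, 3.14]. Speed limits (rad/s): [2.57, 2.57, 3.14, 3.14, 3.14, 3.14].

INTERFACE

Orientations are given as [roll, pitch, yaw] about the fixed x, y, z axes, in that order (R = Rz(yaw) Ry(pitch) Rx(roll)).
In Python, from station import monitor, vision, ticket, r gives the robot as it stands. The module is installed in compiled form; this text tells all that it offers.
- The arm moves only by the tool servo_tool, never from a script. Its argument "increments" is a list of rows, each an object with "slide": the shift along the tool's x, y, z scaled (see below), a list of three; "rot": the turn, a rotation vector about the tool's x, y, z scaled (see below), a list of three. In form: [{"slide": [dx, dy, dz], "rot": [wx, wy, wz]}, ...]. A call has 1 to 12 rows; each row is the pose to reach, as a shift and turn from the pose commanded when the call began, along the tool's axes at that moment; what a row does not reach only later rows make up. The controller multiplies each number of a shift by 750 mm and each number of a turn by 45 degrees. A row lasts 1/8 s, in which the tool goes at most 62.5 mm and 10.7 degrees, less where a joint would pass 70% of its speed; a pose out of reach is approached as far as the arm can. A call with a number of a shift or a turn outside -1 to 1 is refused whole. A call with a gripper value outside its range is refused whole. "jaw" is the closure, from -1 (fully open) to 1 (shut), so that 0 is half open, set as the call begins (left out, the last holds). The fingers move at their own pace and stop on an object; "force" is the grip in N (left out, the last holds). Time passes only in rows, so rows that repeat a pose let the fingers close. It gives the time, the measured TCP pose, the force and the opening at its end, in the units of the state.
- monitor.get_state(): the state, without advancing time (a new reading comes with each control period).
- vision.capture(name): name is "side" or "top" or "wrist"; returns a dict with "color" (400x640x3 uint8, red, green, blue), "intrinsics" (3x3 intrinsics, pixels), "position" and "orientation" of the camera in the world. Camera axes: x right, y up, looking along -z (the intrinsics and any distortion apply to the point x, -y, -z); pixel columns grow to the right and rows downward; lengths in m; the calibration is good to about 2 mm. A picture is of the moment at which its call begins. There is no depth.
- ticket.finish_job(): hands the job in, once; it reports no verdict.
The state is a dict: "t": time; "joint_positions": joint angles; "joint_vel": joint speeds; "joint_efforts": joint torques, N m; "tcp_pos": TCP position; "tool_rot": TCP orientation; "ft_force": force on the tool from outside, world axes, zero at the start; "moment": the same for the moment, N m; "grip_width": opening from 0.0 (shut) to 1.0 (fully open).
Only numpy, scipy, OpenCV 4.12 (cv2) and the standard library are available. Lean on these libraries where they do the work, as an engineer would, in place of code of your own. Each camera call takes 0.05 s, during which the arm holds its last target.

TASK

Load the assembly jig: with your fingertips push the loose two-bolt clamp plate flat against the long rail, well short of the stop block, then, keeping it against the rail, slide it along into the corner pocket between the rail and the stop block until it sits fully home against both. Never lift or tip the clamp plate, leave all the other parts where they are, and move the hand clear at the end.

Things in the scene. Friction and masses are not known exactly. Their poses are not given: they have to be found in the camera images.
- jig: Fixed dark steel base plate, 240 (x) by 400 (y) by 8 mm thick. Origin: centre of its underside, on the table. A bright steel rail 20 mm wide, 16 mm above the plate's top, runs all along y near the +x edge (away from the robot); its working face is the plane x = +85 mm and looks to -x. Yaw within 0.25 rad.
- stop: Fixed H-shaped steel stop block, 16 mm high, on the plate at either end of the rail (jig y = +/-160 mm), axes as the jig's. Origin: underside, 35 mm from the rail face. Its web (y -6 to 6 mm) runs from the rail to x = -29; keeper arm x -29 to -17 mm, round ends at y = +/-31. Rail, web and keeper form the pocket, 52 mm wide, on the web's side that is open to the rail's middle.
- clamp: Loose bare metal plate 48 (x) by 60 (y) by 14 mm high, with two bolt heads 7.5 mm higher, 15 mm either side of centre along y; 0.18-0.35 kg. Origin: centre of underside. Starts mid-plate, centre 65-105 mm from the rail face, within 40 mm of the rail's middle, yaw within 0.4 of the jig's. Loaded, its 60 mm side lies along the rail and its rear half stands out of the pocket.
- stud: Fixed low round rest stud, 28 mm across and 18 mm high, at the other end of the rail from the stop block, its centre 35 mm from the rail face. Origin: centre of its underside. Not part of the job.
- bolt: Bystander: loose bolt standing on its 28 mm head, 51 mm tall, on the near side (-x) of the jig plate towards one end. Origin: underside.
- bush: Bystander: loose steel bush standing on end, 34 mm across, 30 mm tall, on the near side of the jig plate towards the other end. Origin: underside.
- spanner: Bystander: loose 200 mm spanner lying on the table beyond the jig.
- tin: Bystander: tin, 72 mm across, 85 mm tall, standing on the table to the robot's left of the jig. Origin: underside.
- leaf: Bystander: steel hinge leaf with knuckles, about 80 by 110 by 20 mm, lying on the table to the robot's right of the jig. Origin: underside.
- offcut: Bystander: wooden offcut 50 by 160 by 35 mm lying on the table to the robot's right of the jig. Origin: underside.

How it is judged:
By the outcome, as a careful person would: the job done as asked, in the order asked, and still so for the second after the job is handed in, with the robot touching nothing.
It also fails if it takes over 51 s, if anything falls off the work surface, if the arm or the gripper's body presses on something with over 40 N, if the wrist force passes 120 N, or if a joint passes its speed limit or range.

## Working session

There is one attempt and no reset: what is moved stays moved. The work goes in short steps, Python scripts to look and compute and a tool call to move; the robot and the scene stay as the last step left them, time stands still between calls to the robot, and variables do not carry over. Pictures are saved under pics/ and viewed, and the job is handed in when it is done.

Besides the shell and the picture viewer there is one more tool, called as name([rows], argument=value, ...), one row to a line, values as JSON. servo_tool: Moves the arm, as the interface text tells. Shifts and turns lie within -1 to 1; 1 stands for 750 mm of shift or 45 degrees of turn. Its arguments: {"type":"object","properties":{"increments":{"type":"array","items":{"type":"object","properties":{"slide":{"type":"array","items":{"type":"number","minimum":-1,"maximum":1}},"rot":{"type":"array","items":{"type":"number","minimum":-1,"maximum":1}}}}},"jaw":{"type":"number"},"force":{"type":"number"}},"required":["increments"]}

```bash
mkdir -p pics; cat > h.py <<'E'
import numpy as np, cv2
from scipy.spatial.transform import Rotation as R
from station import monitor, vision, ticket, r
E
python3 - <<'E'
from h import *
s=monitor.get_state();print(s, r.tip_extent)
for n in ["side","top"]:
    c=vision.capture(n)
    cv2.imwrite(f"pics/{n}0.png",c["color"][:,:,::-1])
    np.savez(f"{n}0.npz",**{k:np.array(v) for k,v in c.items()})
    print(n,{k:v for k,v in c.items() if k!="color"})
E
```

```text
{'t': 0.0, 'joint_positions': array([-1.24502926e+00,  5.33276207e-02,  1.61427690e+00, -9.35646952e-06,
        1.47600873e+00, -1.18991983e-01]), 'joint_vel': array([ 1.20722486e-04,  1.75450720e-03,  2.74863689e-05, -1.05912184e-03,
        2.37366036e-04, -3.41503758e-04]), 'joint_efforts': array([-3.01961472e-04, -3.93685734e+01, -3.70173991e+01, -1.38443775e-04,
        7.14834416e-03, -9.76216057e-06]), 'tcp_pos': array([ 0.26868818, -0.5635607 ,  0.20669141]), 'tool_rot': array([-3.14136203e+00,  2.00741796e-03, -1.12603615e+00]), 'ft_force': array([0.96015086, 0.78378573, 0.15914932]), 'moment': array([ 0.00108161, -0.02887286, -0.03339039]), 'grip_width': 1.0014299620591403} 0.014
side {'intrinsics': array([[418.57156389,   0.        , 317.69049346],
       [  0.        , 418.57156389, 196.97608254],
       [  0.        ,   0.        ,   1.        ]]), 'position': array([0.49905536, 0.88758478, 0.79599425]), 'orientation': array([ 0.88961519, -0.01579433, -3.02003088])}
top {'intrinsics': array([[401.64097299,   0.        , 316.75290942],
       [  0.        , 401.64097299, 193.07298022],
       [  0.        ,   0.        ,   1.        ]]), 'position': array([ 0.38959331, -0.01314075,  1.25565562]), 'orientation': array([ 1.71355269e-01,  6.14486177e-04, -1.55158906e+00])}
```

View pics/top0.png

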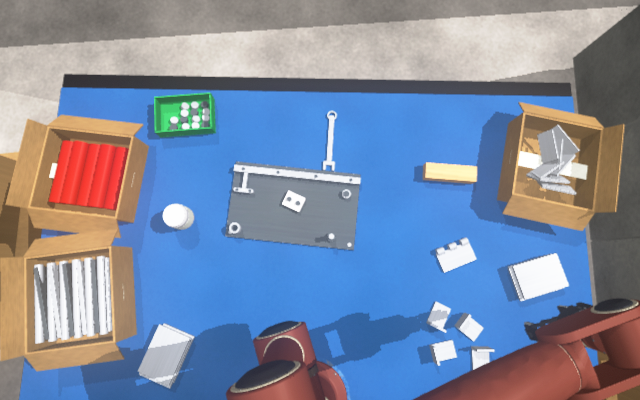

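View pics/side0.png

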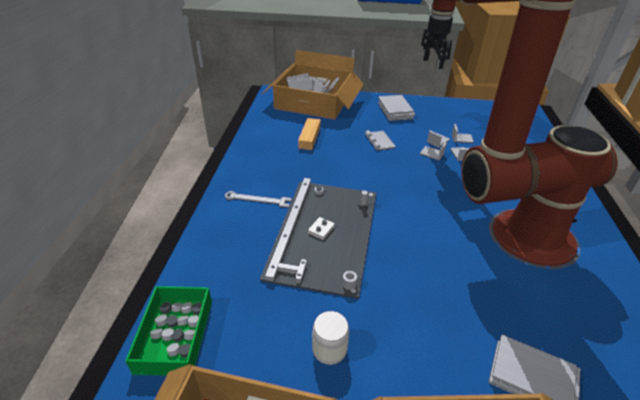

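```bash
python3 - <<'E'
from h import *
a=cv2.imread("pics/top0.png")[150:265,215:375]
cv2.imwrite("pics/top0z.png",cv2.resize(a,None,fx=5,fy=5,interpolation=cv2.INTER_CUBIC))
a=cv2.imread("pics/side0.png")[170:300,255:385]
cv2.imwrite("pics/side0z.png",cv2.resize(a,None,fx=4.5,fy=4.5,interpolation=cv2.INTER_CUBIC))
E
```

```text
(no output)
```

View pics/top0z.png

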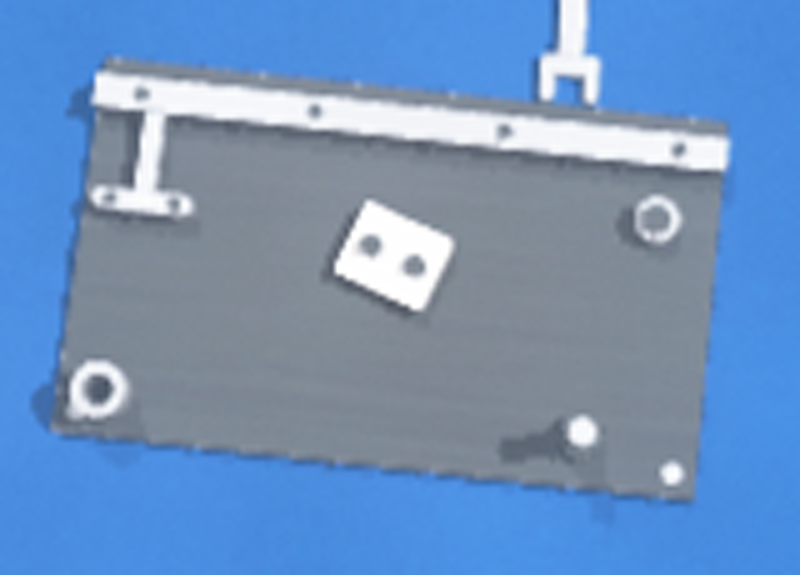

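View pics/side0z.png

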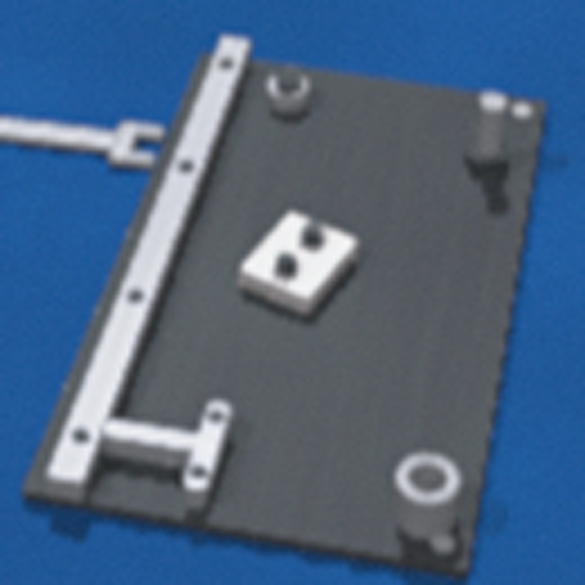

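```bash
cat >> h.py <<'E'
from scipy.optimize import least_squares
def cam(n): 
    d=np.load(n+"0.npz"); return d["intrinsics"],d["position"],R.from_euler("xyz",d["orientation"]).as_matrix()
def proj(c,P):
    K,p,M=c; q=(np.asarray(P)-p)@M; q=q*[1,-1,-1]; q=q@K.T; return q[:,:2]/q[:,2:]
def ray(c,uv,z):
    K,p,M=c; uv=np.atleast_2d(uv); d=np.c_[uv,np.ones(len(uv))]@np.linalg.inv(K).T*[1,-1,-1]@M.T
    return p+d*((z-p[2])/d[:,2])[:,None]
def pl(x,pts):
    c,s=np.cos(x[2]),np.sin(x[2]); P=np.array(pts,float); 
    return np.c_[x[0]+c*P[:,0]-s*P[:,1],x[1]+s*P[:,0]+c*P[:,1],P[:,2]]
zt=lambda L:[((u+.5)/5-.5+215,(v+.5)/5-.5+150) for u,v in L]
zs=lambda L:[((u+.5)/4.5-.5+255,(v+.5)/4.5-.5+170) for u,v in L]
E
cat > fit.py <<'E'
from h import *
T,S=cam("top"),cam("side")
jt=[(85,-200,24),(105,-200,24),(85,200,24),(105,200,24),(-120,200,8),(-120,-200,8),(27,191,24),(27,129,24)]
jtp=zt([(727,171),(729,137),(93,102),(98,70),(52,432),(693,500),(90,196),(193,207)])
js=[(105,-200,24),(85,-200,24),(105,200,24),(85,200,24),(-120,-200,8),(-120,200,8),(120,200,8)]
jsp=zs([(218,37),(250,40),(48,478),(88,483),(546,104),(468,573),(25,494)])
ct=[(24,30,22),(24,-30,22),(-24,-30,22),(-24,30,22),(0,15,29.5),(0,-15,29.5)]
ctp=zt([(370,199),(455,240),(420,312),(334,268),(370,244),(413,265)])
cs=[(24,30,22),(24,-30,22),(-24,-30,22),(-24,30,22),(0,15,29.5),(0,-15,29.5)]
csp=zs([(240,266),(295,210),(357,243),(304,299),(287,263),(313,237)])
for nm,a,ap,b,bp in [("jig",jt,jtp,js,jsp),("clamp",ct,ctp,cs,csp)]:
    a=np.array(a)/1000;b=np.array(b)/1000
    f1=lambda x:(proj(T,pl(x,a))-ap).ravel(); f2=lambda x:(proj(S,pl(x,b))-bp).ravel()
    for k,f in [("top",f1),("side",f2),("both",lambda x:np.r_[f1(x),f2(x)])]:
        s=least_squares(f,[.5,.05,-.1],loss="soft_l1");print(nm,k,s.x.round(4),f(s.x).round(1))
E
python3 fit.py
```

```text
jig top [ 0.5682  0.0642 -0.0877] [-0.1 -0.2  0.   0.4 -0.1  0.3 -0.2  0.5 -0.2 -0.3  0.2 -0.   0.7 -0.2
 -0.2 -0.3]
jig side [ 0.5682  0.0622 -0.0821] [ 0.7  0.2 -0.1  0.4  0.1  0.  -0.7  0.3 -0.1 -0.6  0.6 -0.3 -0.4 -0.2]
jig both [ 0.5681  0.0634 -0.0849] [ 0.1 -0.4  0.2  0.2  0.1  0.5 -0.1  0.7  0.1 -0.1  0.6 -0.2  0.9  0.
  0.1 -0.2  0.9  0.4  0.1  0.6 -0.2  0.3 -0.9  0.6  0.1 -0.3  0.3  0.2
 -0.6  0.1]
clamp top [ 0.5778  0.0639 -0.4412] [-0.3  0.2 -0.1  0.4 -0.1 -0.2 -0.1  0.   0.3 -0.3  0.4 -0.2]
clamp side [ 0.5781  0.0621 -0.4798] [-0.5  0.3 -0.1  0.6  0.7  0.1  0.2  0.3 -0.3 -0.6  0.1 -1. ]
clamp both [ 0.5779  0.0633 -0.4592] [ 0.1  0.1  0.1  0.6 -0.1 -0.2 -0.  -0.2  0.5 -0.4  0.5 -0.2 -0.4  0.8
 -0.4  0.9  0.6  0.2  0.5  0.6 -0.2 -0.3  0.1 -0.8]
```

```bash
cat >> h.py <<'E'
J=np.array([.5681,.0635,-.086])
def jw(x,y): # jig mm -> world xy
    return pl(J,[(x/1000,y/1000,0)])[0,:2]
def wj(p): 
    d=np.asarray(p[:2])-J[:2];c,s=np.cos(J[2]),np.sin(J[2]);return np.array([c*d[0]+s*d[1],-s*d[0]+c*d[1]])*1000
def Rt(yaw): return R.from_euler("xyz",[np.pi,0,yaw])
YAW=J[2]-np.pi/2
def mv(p0,y0,p1,y1):
    R0=Rt(y0); d=R0.inv().apply(np.array(p1)-p0)/.75; w=(R0.inv()*Rt(y1)).as_rotvec()/(np.pi/4)
    print("slide",d.round(4),"rot",w.round(4)); return d,w
E
python3 - <<'E'
from h import *
mv([.269,-.564,.208],-1.126,[*jw(-60,0),.12],YAW)
print(jw(-60,0),YAW)
E
```

```text
slide [-0.6242 -0.651   0.1173] rot [-0.     -0.      0.6758]
[0.50832174 0.06865364] -1.6567963267948966
```

servo_tool([
  {"slide": [-0.624, -0.651, 0.117], "rot": [0, 0, 0.676]},
  {"slide": [-0.624, -0.651, 0.117], "rot": [0, 0, 0.676]},
  {"slide": [-0.624, -0.651, 0.117], "rot": [0, 0, 0.676]},
  {"slide": [-0.624, -0.651, 0.117], "rot": [0, 0, 0.676]},
  {"slide": [-0.624, -0.651, 0.117], "rot": [0, 0, 0.676]},
  {"slide": [-0.624, -0.651, 0.117], "rot": [0, 0, 0.676]},
  {"slide": [-0.624, -0.651, 0.117], "rot": [0, 0, 0.676]},
  {"slide": [-0.624, -0.651, 0.117], "rot": [0, 0, 0.676]},
  {"slide": [-0.624, -0.651, 0.117], "rot": [0, 0, 0.676]},
  {"slide": [-0.624, -0.651, 0.117], "rot": [0, 0, 0.676]},
  {"slide": [-0.624, -0.651, 0.117], "rot": [0, 0, 0.676]},
  {"slide": [-0.624, -0.651, 0.117], "rot": [0, 0, 0.676]},
], jaw=1, force=60)

```text
t: 1.6
tcp_pos: [0.5079, 0.0715, 0.1189]
tool_rot: [3.139, 0.0, -1.651]
ft_force: [0.2, -0.9, 0.7]
grip_width: 0.001
```

servo_tool([
  {"slide": [0, 0, 0.05]},
  {"slide": [0, 0, 0.0933]},
  {"slide": [0, 0, 0.0933]},
  {"slide": [0, 0, 0.0933]},
])

```text
schema error: expected keys slide, rot
```

```bash
cat >> h.py <<'E'
def shot(n,name,box=None,f=1):
    c=vision.capture(n); np.savez(f"{n}0.npz",**{k:np.array(v) for k,v in c.items()})
    a=c["color"][:,:,::-1]
    if box: x0,x1,y0,y1=box; a=cv2.resize(a[y0:y1,x0:x1],None,fx=f,fy=f,interpolation=cv2.INTER_CUBIC)
    cv2.imwrite(f"pics/{name}.png",a)
E
python3 - <<'E'
from h import *
shot("wrist","w1"); shot("side","s1",(255,385,150,300),4)
s=monitor.get_state();print(s["tcp_pos"],s["tool_rot"],wj(s["tcp_pos"]))
E
```

```text
[0.50778752 0.0686522  0.11954557] [ 3.14023120e+00 -6.01557825e-04 -1.65546487e+00] [-6.05321257e+01 -4.73212874e-02]
```

View pics/w1.png

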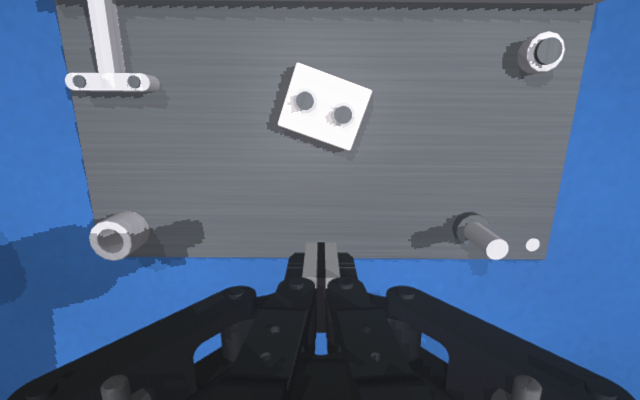

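View pics/s1.png

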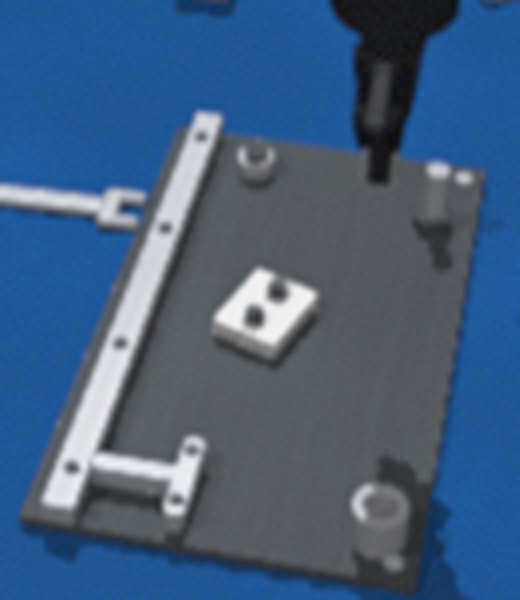

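```bash
python3 - <<'E'
from h import *
S=cam("side")
for z in (.08,.0925,.1055,.12): 
    print(z,proj(S,[[.5078,.0687,z],[.5078+.011,.0687,z],[.5078-.011,.0687,z]]).round(1).tolist())
E
```

```text
0.08 [[348.3, 214.2], [344.1, 213.9], [352.6, 214.6]]
0.0925 [[348.6, 210.6], [344.3, 210.2], [352.9, 211.0]]
0.1055 [[348.9, 206.7], [344.6, 206.4], [353.2, 207.1]]
0.12 [[349.3, 202.4], [345.0, 202.0], [353.6, 202.8]]
```

servo_tool([
  {"slide": [0, 0, 0.05], "rot": [0, 0, 0]},
  {"slide": [0, 0, 0.0933], "rot": [0, 0, 0]},
  {"slide": [0, 0, 0.0933], "rot": [0, 0, 0]},
  {"slide": [0, 0, 0.0933], "rot": [0, 0, 0]},
])

```text
t: 2.2
tcp_pos: [0.5091, 0.0674, 0.0516]
tool_rot: [-3.14, -0.0, -1.658]
ft_force: [-0.1, 0.3, -0.1]
grip_width: 0.0
```

```bash
python3 - <<'E'
from h import *
shot("wrist","w2"); shot("side","s2",(255,385,150,300),4)
s=monitor.get_state();print(s["tcp_pos"],s["tool_rot"],wj(s["tcp_pos"]))
S=cam("side")
for z in (.023,.036): 
    print(z,proj(S,[[.5078,.0687,z],[.5078+.011,.0687,z],[.5078-.011,.0687,z]]).round(1).tolist())
E
```

```text
[0.50984598 0.06782238 0.05234338] [-3.13795856e+00  2.12540508e-04 -1.65782651e+00] [-58.40999565  -0.69726882]
0.023 [[347.0, 230.2], [342.9, 229.8], [351.1, 230.6]]
0.036 [[347.3, 226.7], [343.2, 226.3], [351.4, 227.1]]
```

View pics/w2.png

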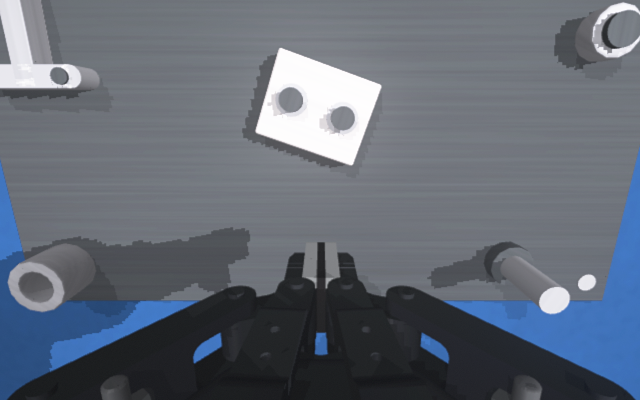

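View pics/s2.png

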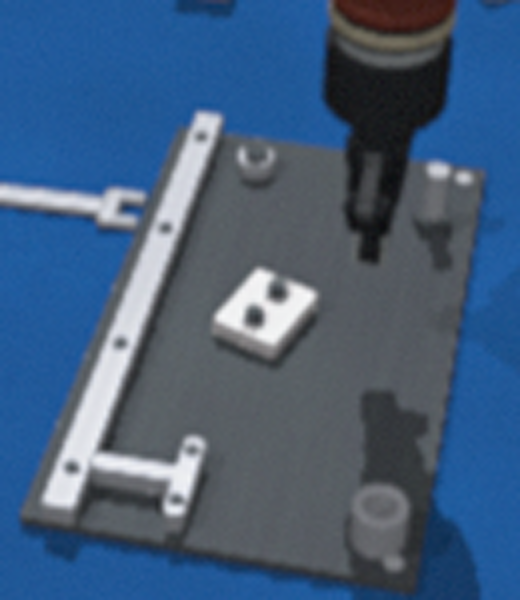

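```bash
python3 - <<'E'
from h import *
S=np.load("side0.npz")["color"][:,:,::-1]
a=S[180:245,320:385].astype(float)
a=np.clip((a-20)*2.2,0,255).astype(np.uint8)
cv2.imwrite("pics/s2z.png",cv2.resize(a,None,fx=9,fy=9,interpolation=cv2.INTER_NEAREST))
W=cam("wrist");print(W[1],W[2].round(3),W[0])
p=monitor.get_state()["tcp_pos"];Rm=Rt(-1.6578).as_matrix()
for x in (-.011,0,.011):
  for z in (0,.014,.027):
    print(x,z,proj(W,[p+Rm@[ 0,x,z]]).round(0))
print(ray(W,[[279,49],[380,87],[351,165],[257,132]],.022).round(4), ray(W,[[291,99],[343,118]],.0295).round(4))
E
```

```text
[0.57520317 0.06188347 0.2177177 ] [[-0.088  0.962  0.257]
 [-0.996 -0.085 -0.023]
 [-0.    -0.258  0.966]] [[334.40990677   0.         320.69742536]
 [  0.         334.40990677 203.68128951]
 [  0.           0.           1.        ]]
-0.011 0 [[320. 223.]]
-0.011 0.014 [[320. 215.]]
-0.011 0.027 [[320. 209.]]
0 0 [[320. 243.]]
0 0.014 [[320. 234.]]
0 0.027 [[320. 226.]]
0.011 0 [[320. 262.]]
0.011 0.014 [[320. 252.]]
0.011 0.027 [[320. 243.]]
[[0.6111 0.0813 0.022 ]
 [0.5869 0.0279 0.022 ]
 [0.545  0.0467 0.022 ]
 [0.5687 0.0991 0.022 ]] [[0.5846 0.0771 0.0295]
 [0.5722 0.05   0.0295]]
```

View pics/s2z.png

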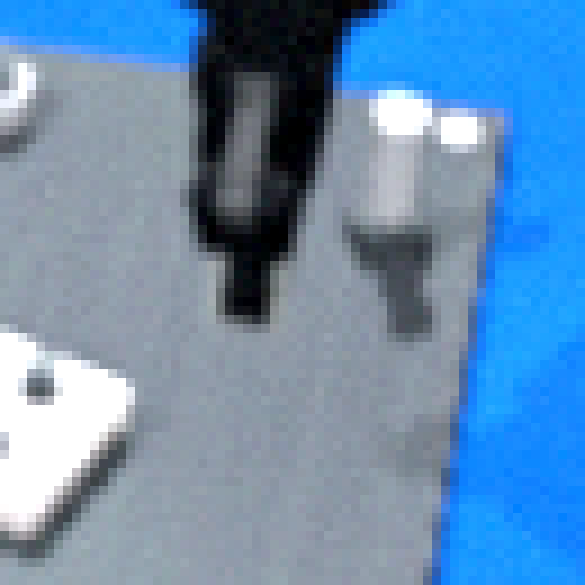

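servo_tool([
  {"slide": [0, 0, 0.016], "rot": [0, 0, 0]},
  {"slide": [0, 0, 0.016], "rot": [0, 0, 0]},
  {"slide": [0, 0, 0.016], "rot": [0, 0, 0]},
  {"slide": [0, 0, 0.016], "rot": [0, 0, 0]},
])

```text
t: 2.8
tcp_pos: [0.5084, 0.0684, 0.0383]
tool_rot: [-3.141, 0.0, -1.657]
ft_force: [1.3, 0.1, -0.0]
grip_width: 0.002
```

```bash
python3 - <<'E'
from h import *
shot("side","s3",(320,385,180,245),9);shot("top","t3",(215,375,150,265),5)
for i in range(3):
  s=monitor.get_state();print(s["tcp_pos"],s["joint_positions"],s["ft_force"])
E
```

```text
[0.50844409 0.06842491 0.03838655] [-1.13628428e-02 -4.40539247e-02  2.00923164e+00 -8.07197123e-06
  1.17607452e+00  1.64547558e+00] [-0.44539655 -0.2460668   0.56636554]
[0.50844409 0.06842491 0.03838655] [-1.13628428e-02 -4.40539247e-02  2.00923164e+00 -8.07197123e-06
  1.17607452e+00  1.64547558e+00] [-0.44539655 -0.2460668   0.56636554]
[0.50844409 0.06842491 0.03838655] [-1.13628428e-02 -4.40539247e-02  2.00923164e+00 -8.07197123e-06
  1.17607452e+00  1.64547558e+00] [-0.44539655 -0.2460668   0.56636554]
```

View pics/s3.png

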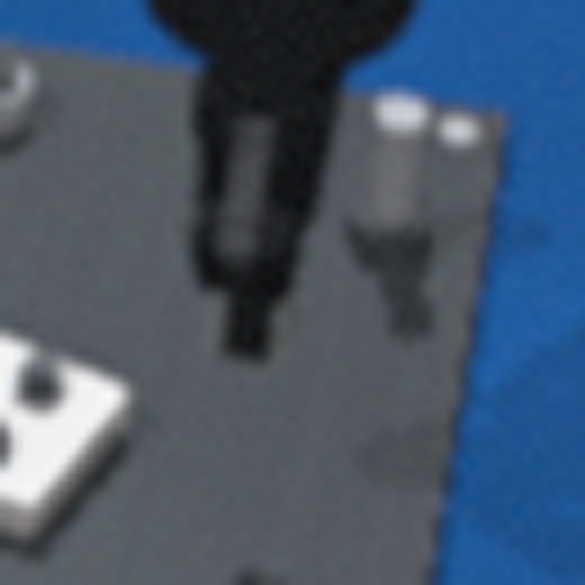

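View pics/t3.png

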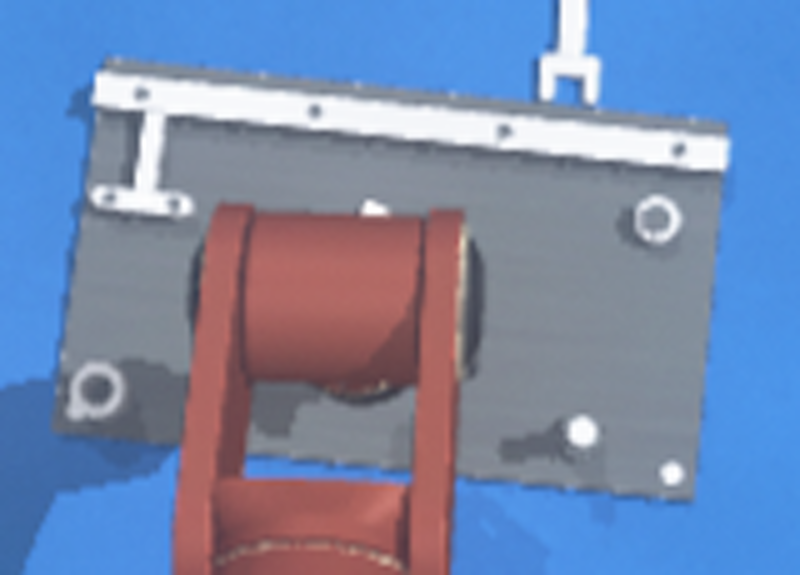

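```bash
python3 - <<'E'
from h import *
S=cam("side");W=cam("wrist")
for z in np.arange(.02,.1,.01):
    print(round(z,3),ray(S,[[347.4,215.8]],z).round(4)[0],ray(W,[[321,243]],z).round(4)[0])
E
```

```text
0.02 [0.5106 0.007  0.02  ] [0.497  0.0686 0.02  ]
0.03 [0.5105 0.0183 0.03  ] [0.5009 0.0683 0.03  ]
0.04 [0.5103 0.0297 0.04  ] [0.5049 0.068  0.04  ]
0.05 [0.5102 0.041  0.05  ] [0.5088 0.0676 0.05  ]
0.06 [0.51   0.0524 0.06  ] [0.5128 0.0673 0.06  ]
0.07 [0.5099 0.0637 0.07  ] [0.5168 0.0669 0.07  ]
0.08 [0.5097 0.0751 0.08  ] [0.5207 0.0666 0.08  ]
0.09 [0.5096 0.0864 0.09  ] [0.5247 0.0662 0.09  ]
```

servo_tool([
  {"slide": [0, 0, 0.005], "rot": [0, 0, 0]},
  {"slide": [0, 0, 0.01], "rot": [0, 0, 0]},
  {"slide": [0, 0, 0.01], "rot": [0, 0, 0]},
])

```text
t: 3.28
tcp_pos: [0.5078, 0.0684, 0.0301]
tool_rot: [3.14, -0.0, -1.657]
ft_force: [-0.9, 0.3, -0.1]
grip_width: 0.001
```

servo_tool([
  {"slide": [0, 0, 0.003], "rot": [0, 0, 0]},
  {"slide": [0, 0, 0.006], "rot": [0, 0, 0]},
  {"slide": [0, 0, 0.006], "rot": [0, 0, 0]},
])

```text
t: 3.65
tcp_pos: [0.5081, 0.0684, 0.0259]
tool_rot: [3.141, -0.0, -1.657]
ft_force: [0.3, 0.3, 0.5]
grip_width: -0.004
```

```bash
python3 - <<'E'
from h import *
shot("side","s4",(320,385,180,245),9)
s=monitor.get_state();print(s["tcp_pos"],s["ft_force"])
E
```

```text
[0.50818825 0.06837485 0.02605363] [-0.17978051 -0.08888924  1.26916833]
```

View pics/s4.png

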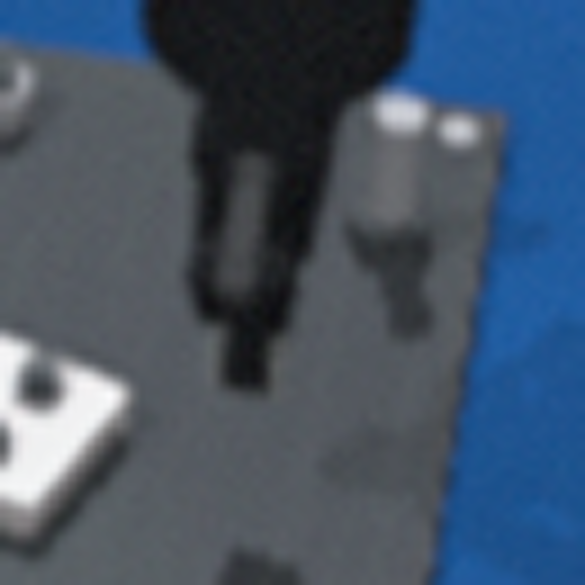

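servo_tool([
  {"slide": [0, 0, 0.002], "rot": [0, 0, 0]},
  {"slide": [0, 0, 0.004], "rot": [0, 0, 0]},
  {"slide": [0, 0, 0.004], "rot": [0, 0, 0]},
])

```text
t: 4.08
tcp_pos: [0.5081, 0.0684, 0.023]
tool_rot: [3.141, -0.0, -1.657]
ft_force: [0.1, -0.4, -1.5]
grip_width: -0.006
```

servo_tool([
  {"slide": [0, 0, 0.002], "rot": [0, 0, 0]},
  {"slide": [0, 0, 0.004], "rot": [0, 0, 0]},
  {"slide": [0, 0, 0.004], "rot": [0, 0, 0]},
])

```text
t: 4.45
tcp_pos: [0.5081, 0.0684, 0.02]
tool_rot: [3.141, -0.0, -1.657]
ft_force: [-0.3, 0.5, 0.4]
grip_width: -0.001
```

servo_tool([
  {"slide": [0, 0, 0.002], "rot": [0, 0, 0]},
  {"slide": [0, 0, 0.004], "rot": [0, 0, 0]},
  {"slide": [0, 0, 0.004], "rot": [0, 0, 0]},
])

```text
t: 4.82
tcp_pos: [0.5081, 0.0684, 0.017]
tool_rot: [3.141, -0.0, -1.657]
ft_force: [0.3, 0.2, 0.2]
grip_width: -0.001
```

servo_tool([
  {"slide": [0, 0, 0.002], "rot": [0, 0, 0]},
  {"slide": [0, 0, 0.004], "rot": [0, 0, 0]},
  {"slide": [0, 0, 0.004], "rot": [0, 0, 0]},
])

```text
t: 5.2
tcp_pos: [0.5082, 0.0684, 0.014]
tool_rot: [3.141, 0.0, -1.657]
ft_force: [0.2, 0.7, -0.2]
grip_width: 0.002
```

servo_tool([
  {"slide": [0, 0, 0.006], "rot": [0, 0, 0]},
  {"slide": [0, 0, 0.012], "rot": [0, 0, 0]},
  {"slide": [0, 0, 0.016], "rot": [0, 0, 0]},
  {"slide": [0, 0, 0.016], "rot": [0, 0, 0]},
])

```text
t: 5.7
tcp_pos: [0.5079, 0.0684, 0.0017]
tool_rot: [3.141, -0.0, -1.657]
ft_force: [-0.6, -0.9, -0.8]
grip_width: 0.002
```

```bash
python3 - <<'E'
from h import *
shot("side","s5",(320,385,180,245),9); shot("wrist","w5")
s=monitor.get_state();print(s["tcp_pos"],s["ft_force"],s["t"])
S=cam("side")
for z in (.02,.024,.028): print(proj(S,[[.508,.068,z],[.508,.076,z],[.519,.068,z]]).round(1).tolist())
E
```

```text
[0.50833652 0.06836324 0.00218591] [-0.65767887  0.73286991  0.16156958] 5.8
[[346.9, 230.9], [346.7, 232.9], [342.8, 230.5]]
[[347.0, 229.8], [346.8, 231.8], [342.9, 229.4]]
[[347.0, 228.7], [346.8, 230.7], [342.9, 228.3]]
```

View pics/s5.png

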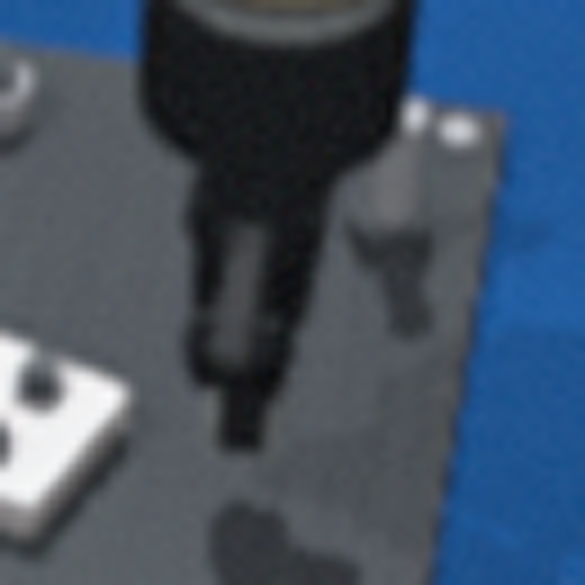

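View pics/w5.png

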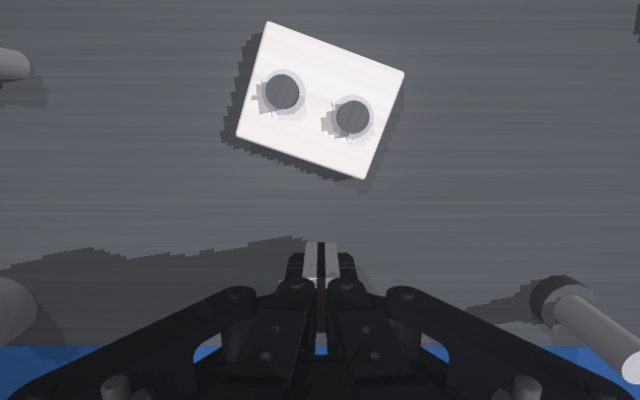

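servo_tool([
  {"slide": [0, 0, 0.004], "rot": [0, 0, 0]},
  {"slide": [0, 0, 0.008], "rot": [0, 0, 0]},
  {"slide": [0, 0, 0.008], "rot": [0, 0, 0]},
])

```text
t: 6.18
tcp_pos: [0.5079, 0.0684, -0.0042]
tool_rot: [3.141, -0.0, -1.657]
ft_force: [0.9, -0.3, 0.2]
grip_width: -0.001
```

servo_tool([
  {"slide": [0, 0, 0.004], "rot": [0, 0, 0]},
  {"slide": [0, 0, 0.006], "rot": [0, 0, 0]},
  {"slide": [0, 0, 0.006], "rot": [0, 0, 0]},
])

```text
t: 6.55
tcp_pos: [0.5081, 0.0684, -0.0085]
tool_rot: [3.141, -0.0, -1.657]
ft_force: [-1.0, 0.7, 0.6]
grip_width: 0.002
```

```bash
python3 - <<'E'
from h import *
shot("side","s6",(320,385,180,245),9)
s=monitor.get_state();print(s["tcp_pos"],s["ft_force"],s["t"])
E
```

```text
[ 0.50825911  0.06837293 -0.00837543] [0.70543411 0.31634169 0.78705734] 6.6
```

View pics/s6.png

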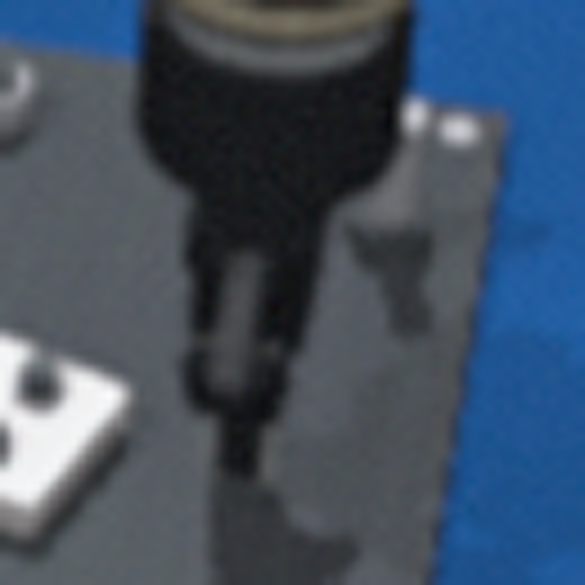

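servo_tool([
  {"slide": [0, 0, 0.003], "rot": [0, 0, 0]},
  {"slide": [0, -0.0133, 0.003], "rot": [0, 0, 0]},
  {"slide": [0, -0.0267, 0.003], "rot": [0, 0, 0]},
  {"slide": [0, -0.0333, 0.003], "rot": [0, 0, 0]},
  {"slide": [0, -0.04, 0.003], "rot": [0, 0, 0]},
  {"slide": [0, -0.0467, 0.003], "rot": [0, 0, 0]},
  {"slide": [0, -0.0533, 0.003], "rot": [0, 0, 0]},
  {"slide": [0, -0.06, 0.003], "rot": [0, 0, 0]},
  {"slide": [0, -0.0667, 0.003], "rot": [0, 0, 0]},
  {"slide": [0, -0.0667, 0.003], "rot": [0, 0, 0]},
])

```text
t: 7.85
tcp_pos: [0.5588, 0.064, -0.0104]
tool_rot: [-3.141, 0.0, -1.657]
ft_force: [-0.1, 0.3, -0.1]
grip_width: 0.0
```

```bash
python3 - <<'E'
from h import *
shot("side","s7",(255,385,150,300),4); shot("wrist","w7")
s=monitor.get_state();print(s["tcp_pos"],wj(s["tcp_pos"]),s["ft_force"],s["t"])
E
```

```text
[ 0.55842971  0.06407233 -0.01042096] [-9.68371223 -0.26040273] [-0.32264789  0.14937549 -0.09046416] 7.95
```

View pics/s7.png

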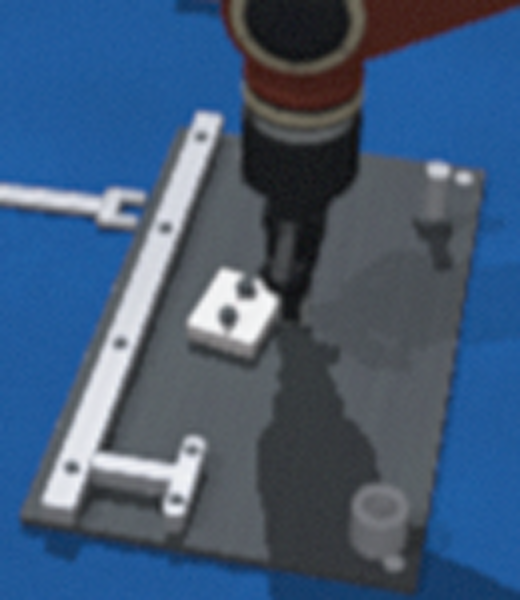

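View pics/w7.png

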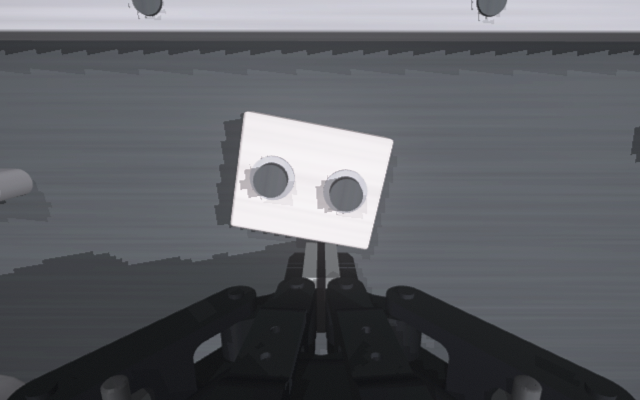

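servo_tool([
  {"slide": [0, -0.005, 0], "rot": [0, 0, 0]},
  {"slide": [0, -0.01, 0], "rot": [0, 0, 0]},
  {"slide": [0, -0.015, 0], "rot": [0, 0, 0]},
  {"slide": [0, -0.02, 0], "rot": [0, 0, 0]},
  {"slide": [0, -0.025, 0], "rot": [0, 0, 0]},
  {"slide": [0, -0.03, 0], "rot": [0, 0, 0]},
  {"slide": [0, -0.033, 0], "rot": [0, 0, 0]},
])

```text
t: 8.82
tcp_pos: [0.583, 0.0619, -0.0106]
tool_rot: [3.142, 0.0, -1.657]
ft_force: [-0.3, 1.2, 0.5]
grip_width: -0.002
```

```bash
python3 - <<'E'
from h import *
shot("wrist","w8")
s=monitor.get_state();print(s["tcp_pos"],wj(s["tcp_pos"]),s["ft_force"],s["t"])
E
```

```text
[ 0.58327185  0.06193975 -0.01052298] [15.24979588 -0.25131489] [-0.65045555 -0.23394492 -0.17094455] 8.875
```

View pics/w8.png

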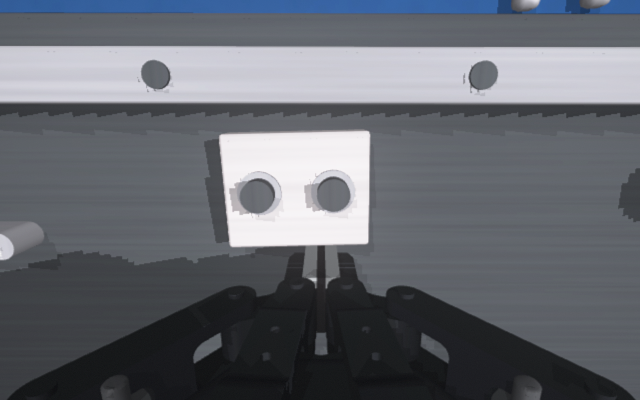

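servo_tool([
  {"slide": [0, -0.004, 0], "rot": [0, 0, 0]},
  {"slide": [0, -0.008, 0], "rot": [0, 0, 0]},
  {"slide": [0, -0.011, 0], "rot": [0, 0, 0]},
  {"slide": [0, -0.013, 0], "rot": [0, 0, 0]},
])

```text
t: 9.38
tcp_pos: [0.5922, 0.0612, -0.0107]
tool_rot: [3.14, 0.0, -1.657]
ft_force: [-3.6, 0.5, 2.3]
grip_width: 0.001
```

servo_tool([
  {"slide": [0, -0.0015, 0], "rot": [0, 0, 0]},
  {"slide": [0, -0.003, 0], "rot": [0, 0, 0]},
])

```text
t: 9.62
tcp_pos: [0.5925, 0.0614, -0.011]
tool_rot: [3.136, 0.0, -1.657]
ft_force: [-10.3, 1.1, 5.8]
grip_width: -0.001
```

```bash
python3 - <<'E'
from h import *
shot("wrist","w9")
s=monitor.get_state();print(s["tcp_pos"],wj(s["tcp_pos"]),s["ft_force"],s["t"])
E
```

```text
[ 0.59245252  0.06143466 -0.01098774] [24.43992325  0.03402948] [-9.33245843  1.13162758  5.49411559] 9.675
```

View pics/w9.png

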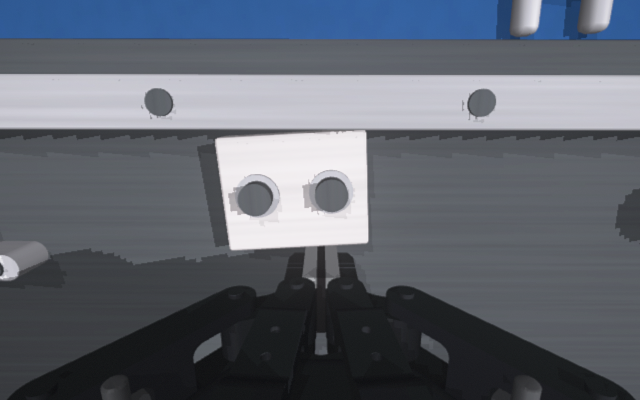

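servo_tool([
  {"slide": [0, 0.011, 0], "rot": [0, 0, 0]},
  {"slide": [-0.012, 0.011, 0], "rot": [0, 0, 0]},
  {"slide": [-0.025, 0.011, 0.003], "rot": [0, 0, 0]},
  {"slide": [-0.025, 0.011, 0.003], "rot": [0, 0, 0]},
])

```text
t: 10.18
tcp_pos: [0.5883, 0.0812, -0.0129]
tool_rot: [-3.141, 0.0, -1.656]
ft_force: [-0.8, -0.6, -0.4]
grip_width: 0.002
```

```bash
python3 - <<'E'
from h import *
shot("side","s10",(270,350,175,255),8);shot("wrist","w10")
s=monitor.get_state();print(s["tcp_pos"],wj(s["tcp_pos"]),s["ft_force"],s["t"])
E
```

```text
[ 0.58830099  0.08054347 -0.01287013] [18.66239909 18.7156314 ] [-0.62989833  0.80571851 -0.08763566] 10.275
```

View pics/s10.png

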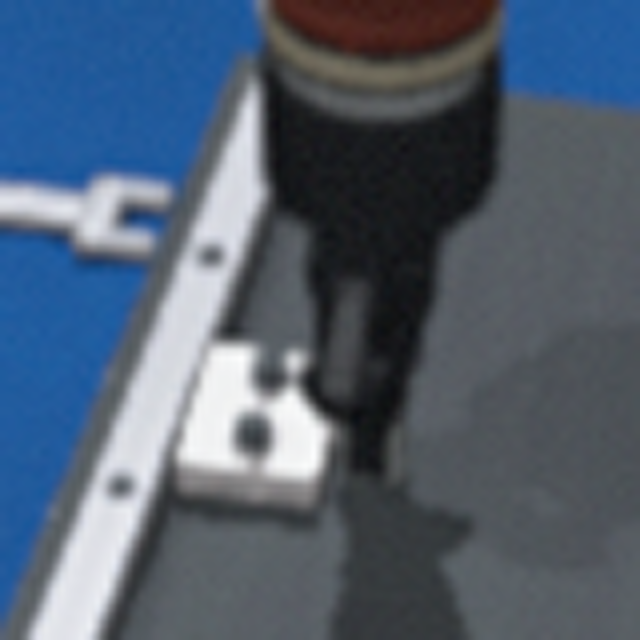

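View pics/w10.png

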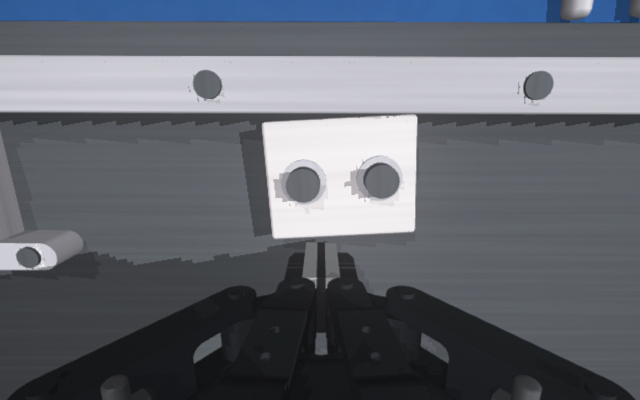

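servo_tool([
  {"slide": [0, -0.004, 0], "rot": [0, 0, 0]},
  {"slide": [0, -0.007, 0], "rot": [0, 0, 0]},
  {"slide": [0, -0.009, 0], "rot": [0, 0, 0]},
  {"slide": [0, -0.011, 0], "rot": [0, 0, 0]},
  {"slide": [0, -0.012, 0], "rot": [0, 0, 0]},
])

```text
t: 10.9
tcp_pos: [0.5951, 0.0797, -0.0131]
tool_rot: [3.136, -0.0, -1.657]
ft_force: [-8.1, 1.6, 6.1]
grip_width: -0.002
```

```bash
python3 - <<'E'
from h import *
shot("wrist","w11")
s=monitor.get_state();print(s["tcp_pos"],wj(s["tcp_pos"]),s["ft_force"],s["t"])
E
```

```text
[ 0.59507479  0.07973684 -0.01312268] [25.48045337 18.49380673] [-7.98136733  1.08406924  5.32540581] 10.95
```

View pics/w11.png

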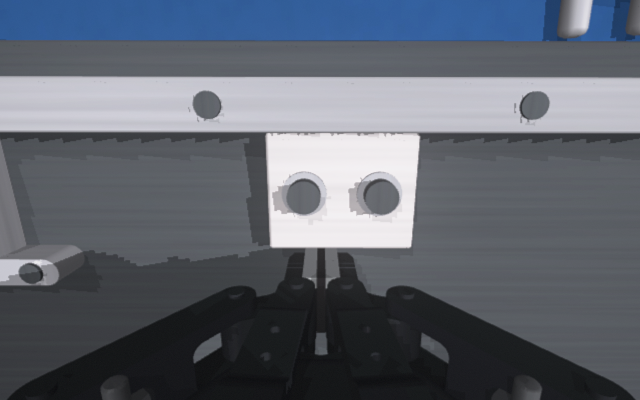

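servo_tool([
  {"slide": [0, 0.02, 0], "rot": [0, 0, 0]},
  {"slide": [0, 0.02, 0], "rot": [0, 0, 0]},
  {"slide": [0.045, 0.02, 0], "rot": [0, 0, 0]},
  {"slide": [0.089, 0.02, 0], "rot": [0, 0, 0]},
  {"slide": [0.089, 0.02, 0], "rot": [0, 0, 0]},
  {"slide": [0.089, -0.011, 0], "rot": [0, 0, 0]},
  {"slide": [0.089, -0.042, 0], "rot": [0, 0, 0]},
  {"slide": [0.089, -0.042, 0], "rot": [0, 0, 0]},
  {"slide": [0.089, -0.042, 0], "rot": [0, 0, 0]},
])

```text
t: 12.08
tcp_pos: [0.622, 0.0109, -0.0132]
tool_rot: [3.141, 0.0, -1.656]
ft_force: [-0.3, 0.5, 0.1]
grip_width: -0.005
```

```bash
python3 - <<'E'
from h import *
shot("wrist","w12");shot("side","s12",(255,385,150,300),4)
s=monitor.get_state();print(s["tcp_pos"],wj(s["tcp_pos"]),s["ft_force"],s["t"])
E
```

```text
[ 0.621735    0.01079283 -0.01319574] [ 57.96400735 -47.90545559] [ 0.34976781  0.8104381  -0.77046356] 12.175
```

View pics/w12.png

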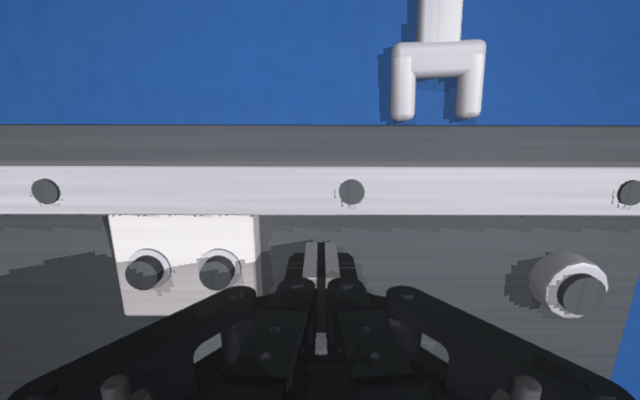

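View pics/s12.png

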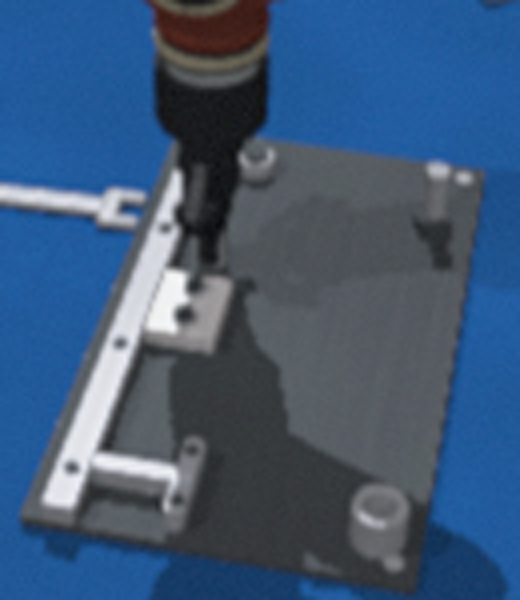

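servo_tool([
  {"slide": [-0.01, 0, 0], "rot": [0, 0, 0]},
  {"slide": [-0.018, 0, 0], "rot": [0, 0, 0]},
  {"slide": [-0.023, 0, 0], "rot": [0, 0, 0]},
  {"slide": [-0.028, -0.0005, 0], "rot": [0, 0, 0]},
  {"slide": [-0.034, -0.001, 0], "rot": [0, 0, 0]},
  {"slide": [-0.04, -0.0015, 0], "rot": [0, 0, 0]},
  {"slide": [-0.046, -0.002, 0], "rot": [0, 0, 0]},
  {"slide": [-0.052, -0.0025, 0], "rot": [0, 0, 0]},
  {"slide": [-0.058, -0.003, 0], "rot": [0, 0, 0]},
  {"slide": [-0.064, -0.0032, 0], "rot": [0, 0, 0]},
  {"slide": [-0.07, -0.0035, 0], "rot": [0, 0, 0]},
])

```text
t: 13.55
tcp_pos: [0.63, 0.0627, -0.0127]
tool_rot: [-3.142, -0.0, -1.657]
ft_force: [-1.5, -2.7, 0.3]
grip_width: 0.003
```

```bash
python3 - <<'E'
from h import *
shot("wrist","w13")
s=monitor.get_state();print(s["tcp_pos"],wj(s["tcp_pos"]),s["ft_force"],s["t"])
E
```

```text
[ 0.63004975  0.06322384 -0.01271114] [61.7445211   5.04597348] [-1.11896363 -0.31349476  0.56113051] 13.6
```

View pics/w13.png

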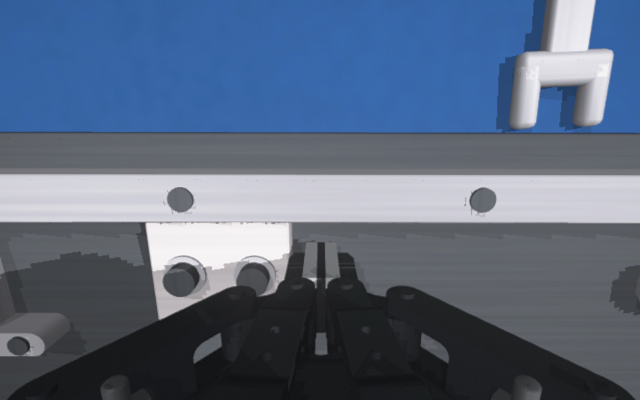

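servo_tool([
  {"slide": [-0.007, 0, 0], "rot": [0, 0, 0]},
  {"slide": [-0.014, 0, 0], "rot": [0, 0, 0]},
  {"slide": [-0.021, -0.0003, 0], "rot": [0, 0, 0]},
  {"slide": [-0.028, -0.0006, 0], "rot": [0, 0, 0]},
  {"slide": [-0.035, -0.0009, 0], "rot": [0, 0, 0]},
  {"slide": [-0.042, -0.0012, 0], "rot": [0, 0, 0]},
  {"slide": [-0.049, -0.0015, 0], "rot": [0, 0, 0]},
  {"slide": [-0.056, -0.0018, 0], "rot": [0, 0, 0]},
  {"slide": [-0.063, -0.002, 0], "rot": [0, 0, 0]},
  {"slide": [-0.07, -0.0022, 0], "rot": [0, 0, 0]},
  {"slide": [-0.077, -0.0024, 0], "rot": [0, 0, 0]},
  {"slide": [-0.084, -0.0026, 0], "rot": [0, 0, 0]},
])

```text
t: 15.1
tcp_pos: [0.6373, 0.1254, -0.0128]
tool_rot: [-3.142, 0.0, -1.657]
ft_force: [-0.6, -2.1, 0.2]
grip_width: -0.0
```

```bash
python3 - <<'E'
from h import *
shot("wrist","w14")
s=monitor.get_state();print(s["tcp_pos"],wj(s["tcp_pos"]),s["ft_force"],s["t"])
E
```

```text
[ 0.63747959  0.12607254 -0.01275546] [63.74857152 68.30057677] [-0.53587678 -1.30682101 -0.44431998] 15.15
```

View pics/w14.png

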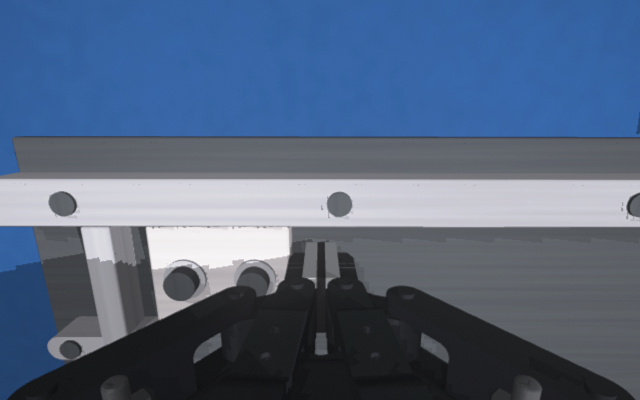

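servo_tool([
  {"slide": [-0.004, 0, 0], "rot": [0, 0, 0]},
  {"slide": [-0.008, 0, 0], "rot": [0, 0, 0]},
  {"slide": [-0.012, 0, 0], "rot": [0, 0, 0]},
  {"slide": [-0.014, -0.0003, 0], "rot": [0, 0, 0]},
])

```text
t: 15.65
tcp_pos: [0.6384, 0.1356, -0.0128]
tool_rot: [-3.142, -0.0, -1.657]
ft_force: [0.0, -0.9, 0.1]
grip_width: 0.001
```

servo_tool([
  {"slide": [-0.002, 0, 0], "rot": [0, 0, 0]},
  {"slide": [-0.0035, 0, 0], "rot": [0, 0, 0]},
  {"slide": [-0.0035, 0, 0], "rot": [0, 0, 0]},
])

```text
t: 16.02
tcp_pos: [0.6387, 0.1382, -0.0128]
tool_rot: [-3.141, 0.0, -1.657]
ft_force: [-0.6, -1.1, 0.5]
grip_width: -0.001
```

servo_tool([
  {"slide": [-0.002, 0, 0], "rot": [0, 0, 0]},
  {"slide": [-0.003, 0, 0], "rot": [0, 0, 0]},
  {"slide": [-0.003, 0, 0], "rot": [0, 0, 0]},
])

```text
t: 16.4
tcp_pos: [0.6387, 0.1389, -0.0128]
tool_rot: [3.141, -0.003, -1.657]
ft_force: [-0.9, -5.3, 1.4]
grip_width: -0.002
```

```bash
python3 - <<'E'
from h import *
shot("wrist","w15");shot("side","s15",(255,325,220,300),7)
s=monitor.get_state();print(s["tcp_pos"],wj(s["tcp_pos"]),s["ft_force"],s["t"])
E
```

```text
[ 0.63863841  0.13890888 -0.01278452] [63.80054332 81.18901824] [-1.78444323 -5.72378345  1.17221986] 16.5
```

View pics/w15.png

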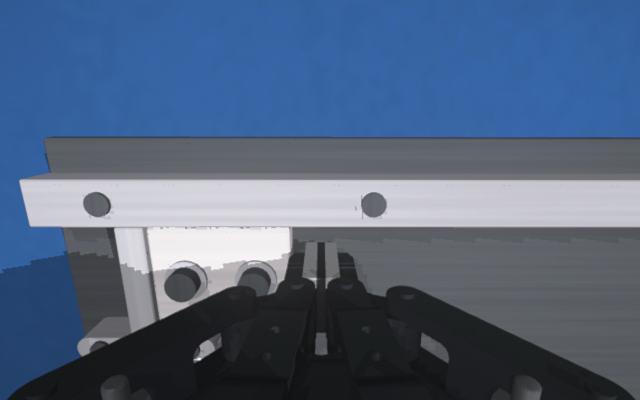

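View pics/s15.png

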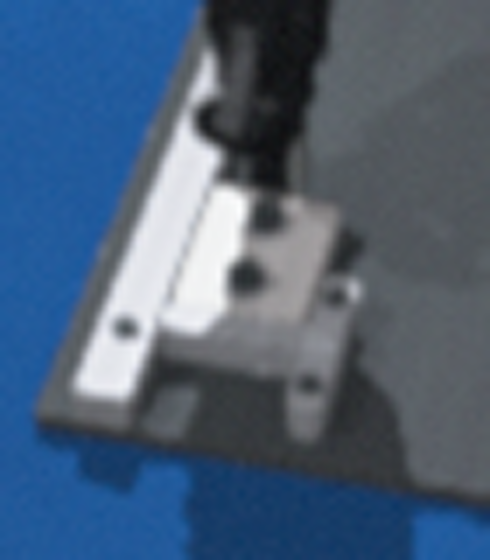

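servo_tool([
  {"slide": [-0.0015, 0, 0], "rot": [0, 0, 0]},
  {"slide": [-0.0025, 0, 0], "rot": [0, 0, 0]},
  {"slide": [-0.0025, 0, 0], "rot": [0, 0, 0]},
])

```text
t: 16.88
tcp_pos: [0.6386, 0.1391, -0.0128]
tool_rot: [3.14, -0.006, -1.657]
ft_force: [-3.1, -10.1, 2.5]
grip_width: 0.002
```

servo_tool([
  {"slide": [0.01, 0, 0], "rot": [0, 0, 0]},
  {"slide": [0.03, 0, 0], "rot": [0, 0, 0]},
  {"slide": [0.05, 0, 0], "rot": [0, 0, 0]},
  {"slide": [0.05, 0, -0.05], "rot": [0, 0, 0]},
  {"slide": [0.05, 0, -0.13], "rot": [0, 0, 0]},
  {"slide": [0.05, 0, -0.2], "rot": [0, 0, 0]},
  {"slide": [0.05, 0.1, -0.25], "rot": [0, 0, 0]},
  {"slide": [0.1, 0.2, -0.3], "rot": [0, 0, 0]},
  {"slide": [0.2, 0.3, -0.3], "rot": [0, 0, 0]},
  {"slide": [0.3, 0.3, -0.3], "rot": [0, 0, 0]},
  {"slide": [0.35, 0.3, -0.3], "rot": [0, 0, 0]},
  {"slide": [0.35, 0.3, -0.3], "rot": [0, 0, 0]},
])

```text
t: 18.38
tcp_pos: [0.3909, -0.1017, 0.2125]
tool_rot: [-3.14, -0.001, -1.657]
ft_force: [0.8, -0.0, -0.1]
grip_width: -0.006
```

```bash
python3 - <<'E'
from h import *
shot("top","t16",(215,375,150,265),5);shot("side","s16",(255,325,220,300),7)
s=monitor.get_state();print(s["tcp_pos"],wj(s["tcp_pos"]),s["ft_force"],s["t"])
E
```

```text
[ 0.39055358 -0.10418528  0.21276424] [-162.48709157 -182.31573668] [ 1.034764    0.49674739 -0.13190424] 18.475
```

View pics/t16.png

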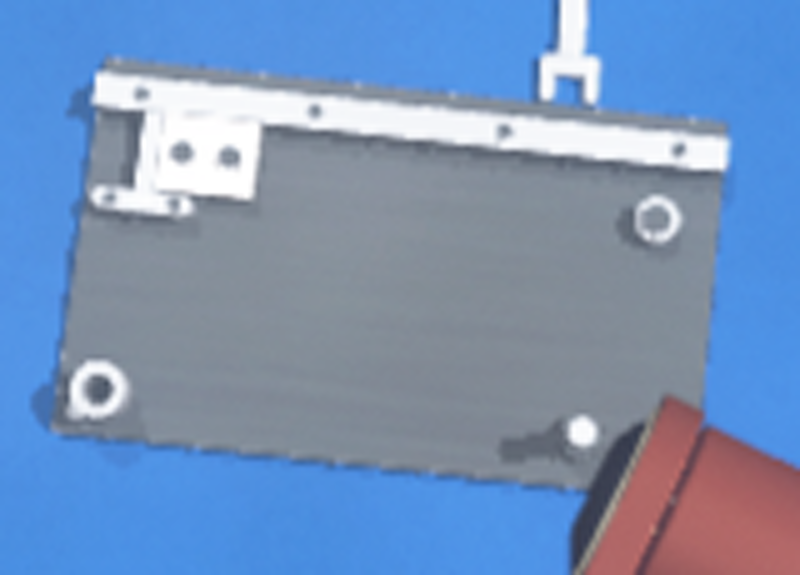

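View pics/s16.png

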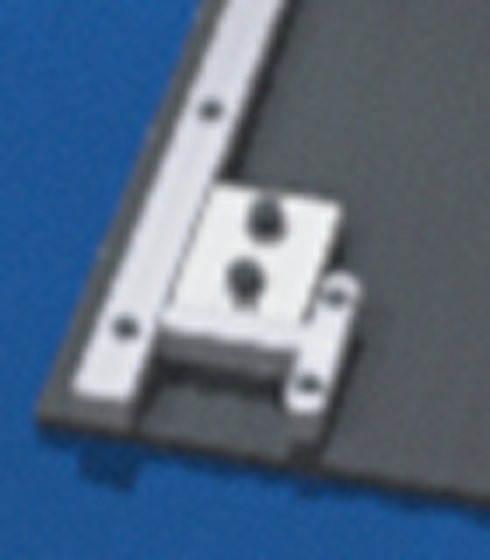

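```bash
python3 - <<'E'
from h import *
T=cam("top")
for q in ray(T,zt([(181,152),(230,156)]),.0295): print(wj(q).round(1))
print(ray(T,zt([(263,124),(253,200)]),.022), [wj(q).round(1) for q in ray(T,zt([(263,124),(253,200)]),.022)])
mv([*monitor.get_state()["tcp_pos"]],YAW,[*jw(10,108),.12],YAW)
E
```

```text
[ 59.2 140.1]
[ 59.9 109.4]
[[0.65959714 0.14856371 0.022     ]
 [0.6109544  0.15285346 0.022     ]] [array([83.9, 92.6]), array([35. , 92.7])]
slide [-0.3871 -0.23    0.1237] rot [0. 0. 0.]
```

servo_tool([
  {"slide": [-0.387, -0.23, 0.0], "rot": [0, 0, 0]},
  {"slide": [-0.387, -0.23, 0.0], "rot": [0, 0, 0]},
  {"slide": [-0.387, -0.23, 0.0], "rot": [0, 0, 0]},
  {"slide": [-0.387, -0.23, 0.0], "rot": [0, 0, 0]},
  {"slide": [-0.387, -0.23, 0.0], "rot": [0, 0, 0]},
  {"slide": [-0.387, -0.23, 0.124], "rot": [0, 0, 0]},
  {"slide": [-0.387, -0.23, 0.124], "rot": [0, 0, 0]},
  {"slide": [-0.387, -0.23, 0.16], "rot": [0, 0, 0]},
  {"slide": [-0.387, -0.23, 0.16], "rot": [0, 0, 0]},
  {"slide": [-0.387, -0.23, 0.16], "rot": [0, 0, 0]},
])

```text
t: 19.73
tcp_pos: [0.5897, 0.1746, 0.0934]
tool_rot: [-3.14, 0.001, -1.657]
ft_force: [0.6, 0.1, 0.3]
grip_width: 0.001
```

```bash
python3 - <<'E'
from h import *
shot("wrist","w17",(200,460,60,260),3)
s=monitor.get_state();print(s["tcp_pos"],wj(s["tcp_pos"]),s["ft_force"],s["t"])
E
```

```text
[0.59016906 0.17463175 0.0941342 ] [ 12.44194787 112.61663862] [-0.18655524  0.42381112 -0.2759257 ] 19.775
```

View pics/w17.png

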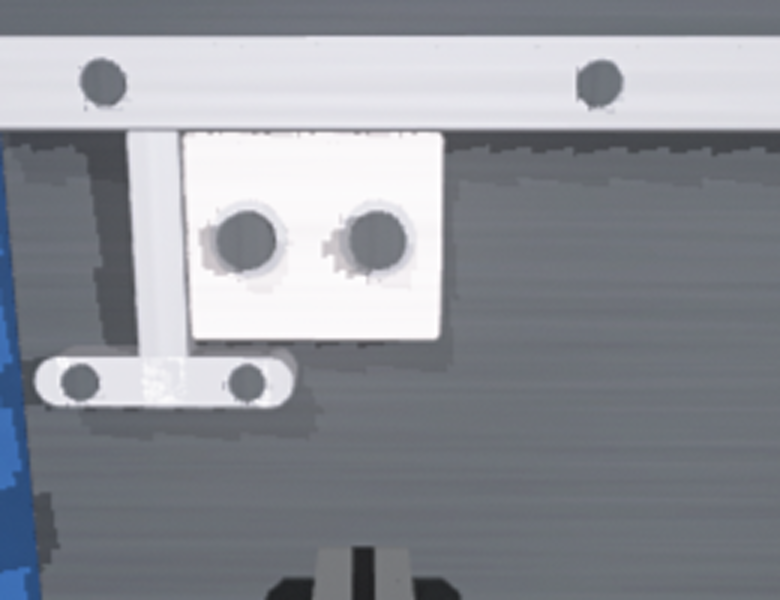

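servo_tool([
  {"slide": [0, 0.0, -0.08], "rot": [0, 0, 0]},
  {"slide": [0.05, 0.08, -0.15], "rot": [0, 0, 0]},
  {"slide": [0.1, 0.15, -0.16], "rot": [0, 0, 0]},
  {"slide": [0.2, 0.2, -0.16], "rot": [0, 0, 0]},
  {"slide": [0.3, 0.23, -0.16], "rot": [0, 0, 0]},
  {"slide": [0.387, 0.23, -0.16], "rot": [0, 0, 0]},
  {"slide": [0.387, 0.23, -0.16], "rot": [0, 0, 0]},
  {"slide": [0.387, 0.23, -0.16], "rot": [0, 0, 0]},
  {"slide": [0.387, 0.23, -0.16], "rot": [0, 0, 0]},
])

```text
t: 20.9
tcp_pos: [0.3927, -0.1001, 0.2136]
tool_rot: [-3.139, -0.0, -1.658]
ft_force: [1.3, 0.1, -0.5]
grip_width: -0.002
```

```bash
python3 - <<'E'
from h import *
shot("side","s18")
s=monitor.get_state();print(s["tcp_pos"],s["ft_force"],abs(s["joint_vel"]).max(),s["t"])
print(ticket.finish_job())
E
```

```text
[ 0.39273841 -0.09947062  0.21325548] [-1.00054394  0.60047579 -0.2420213 ] 0.024831454311085965 20.95
the job is handed in; nothing more can be done
None
```

View pics/s18.png

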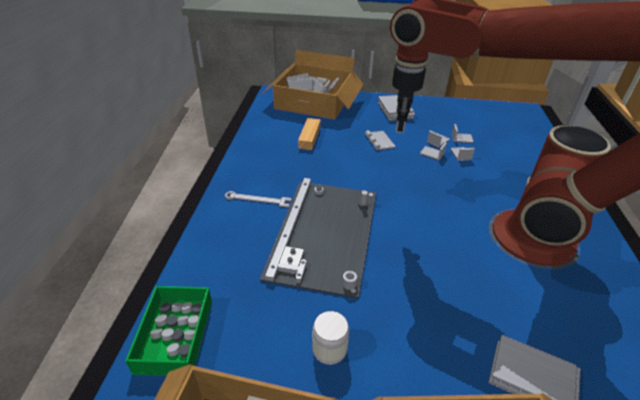

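The clamp plate is loaded in the corner pocket, against both the rail and the stop block, and the job was handed in at about 21 s. I pushed it flat against the rail near mid-rail with shut fingertips. It first stopped slightly skewed, so I pushed once more nearer its stop-block end to square it. I then slid it along the rail into the pocket and pressed it against the stop block with about 10 N, where it moved no further.

**Final checks**
- **Seating:** in the close-up wrist picture the plate sits flush along the rail. A hairline of about 1 mm shows at the stop-block edge; I put this down to edge rounding and viewing angle.
- **Position:** the top camera puts the plate within about 1–2 mm of its home position, which is the limit of the calibration.
- **Other parts:** the bolt, bush, spanner, tin, leaf and offcut show no visible movement, judged by eye from the last pictures.
- **Hand:** it ended well clear, about 0.21 m up and away from the jig.

**One disagreement:** the shut fingertips sat about 22–25 mm behind the TCP in the pictures, not 14 mm ahead of it as `r.tip_extent` states. A step-by-step descent with no contact bore this out, so I worked from the pictures, with the TCP slightly below z = 0 during the pushes.

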